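Clear the parts tray off a control enclosure and hold its cover open

TASK

Lift the blue parts tray off the closed cover of the control enclosure, keeping it level, and set it down flat, without dropping it, in the middle of the green mat. Then open the enclosure's white cover by its orange tab and hold it open at 60 degrees from closed so the wiring can be inspected: the cover falls shut by itself, so finish while still holding it steady there. Leave the power supply, the safety module and the screwdriver where they are.

Things in the scene. Friction and masses are not known exactly. Their poses are not given: they have to be found in the camera images.
- enclosure: Grey open-topped control box lying on the bench, fixed, 200 (x) x 240 (y) x 100 mm high; coloured modules inside. Origin: centre of its underside, on the bench. Its own -x side is the front (roughly towards the robot), +x the hinge side. It stands left or right of the robot's centre line, turned up to 0.3 rad.
- lid (a joint): Angle of the enclosure's white cover: 0 closed (level), grows as the front edge rises; 1.047 rad = 60 degrees, stop at 1.75. Plate 200 x 240 x 10 mm on the box rim (underside 100.5 mm above the bench), about 0.45 kg. Free hinge, almost no friction, no spring: let go below 90 degrees, it falls shut.
- lid_tab (a point): Grip point on the cover's orange tab: a stiff tongue in the cover's plane, 60 mm out from mid front edge, 24 mm wide (along the hinge), 12 thick. The point is on its centre line at mid-thickness, 235 mm from the hinge axis (35 mm past the cover's edge), 5 mm outward of the axis. Closed: 105 mm above the bench, free below. Its axes are the cover's: +x to the hinge, y along it, z outward.
- lid_hinge (a point): Middle of the hinge axis, on the far (+x) top edge of the box, 100.5 mm above the bench. The axis runs along the enclosure's own y.
- tray: Loose blue parts tray, 150 (x) x 110 (y) x 35 mm high, about 0.35 kg, with coloured parts up to 23 mm high fixed in it. A centre wall along its x carries a black grip bar 80 mm long (x), 16 thick (y), 22 high, its middle 73 mm above the tray's underside. Origin: centre of its underside. Starts on the cover (underside 110.5 mm above the bench), near its middle, turned.
- mat: Green rubber mat, fixed to the bench, 220 (x) x 180 (y) x 4 mm. Origin: centre of its underside, on the bench.
- power_supply: Loose silver power supply block, 80 x 60 x 90 mm high, standing on the bench. Origin: centre of its underside. To be left alone.
- safety_module: Loose yellow module, 75 x 65 x 82 mm high, standing on the bench. Origin: centre of its underside. To be left alone.
- screwdriver: Loose screwdriver, 180 mm long, lying on the bench near the robot. To be left alone.
Mind the look-alikes: they are no part of the job. What is meant by the tray is not brown, and is the smaller of those in its own colour.

How it is judged (in metres and radians):
On the way, in this order (a step that is already met when the one before it is completed fails the run):
1. the tray is lifted clear of the cover in the gripper (height (world z) of tray above 0.118 m and contact force between the fingers and tray above 0.5 N and contact force between tray and enclosure below 0.05 N), for 0.1 s.
2. the tray stands flat and released in the middle of the mat, the cover still closed (horizontal distance between tray and mat below 0.04 m and height (world z) of tray below 0.012 m and angle between tray's own z axis and vertical below 0.1 rad and linear speed of tray below 0.03 m/s and contact force between the fingers and tray below 0.1 N and contact force between tray and mat above 0.5 N and value of joint lid below 0.1 rad), for 0.2 s.
At the end, for the whole second after the job is handed in: The cover is held still by the gripper's fingers at 60 degrees, within 7, with nothing else propping it; the tray stands flat and released on the mat, its centre within 40 mm of the mat's centre (horizontal distance between tray and mat below 0.04 m and height (world z) of tray below 0.012 m and angle between tray's own z axis and vertical below 0.1 rad and linear speed of tray below 0.03 m/s and contact force between each of the fingers, enclosure and tray below 0.1 N and contact force between tray and mat above 0.5 N and value of joint lid between 0.925 and 1.169 rad and velocity of joint lid between -0.08 and 0.08 rad/s and contact force between the fingers and enclosure above 0.3 N and contact force between enclosure and power_supply below 0.1 N and contact force between enclosure and safety_module below 0.1 N and contact force between enclosure and screwdriver below 0.1 N); the arm keeps its last pose, push and grip.
It fails at once if the power supply is moved more than 30 mm (distance of power_supply from where it was at the start of the episode above 0.03 m).
It fails at once if the safety module is moved more than 30 mm (distance of safety_module from where it was at the start of the episode above 0.03 m).
It fails at once if the screwdriver is moved more than 30 mm (distance of screwdriver from where it was at the start of the episode above 0.03 m).
It fails at once if the tray is tipped by more than 30 degrees (angle between tray's own z axis and vertical above 0.52 rad).
It fails at once if the tray is dropped (linear speed of tray above 0.6 m/s and contact force between the fingers and tray below 0.05 N).
It also fails if it takes over 64 s, if anything falls off the work surface, if the arm or the gripper's body presses on something with over 40 N, if the wrist force passes 120 N, or if a joint passes its speed limit or range.

ROBOT

A 6-joint arm with a two-finger parallel gripper is mounted at the origin on the work surface. World frame = base frame: x ahead of the robot, y to its left, z up, the work surface at z = 0. Lengths are in m, angles in degrees, forces in N, time in s.
With the tool pointing down it reaches from about 0.25 to 0.725 m from the base axis. Payload 9.7 kg.
Tool frame: the origin (TCP) lies midway between the tips of the shut fingers; the grasp point (between the pads) lies 19 mm behind it (bot.pinch_z is the distance from the TCP to the grasp point, in m); z points along the fingers, y is the direction in which the jaws open and shut (so a half turn about z gives the same grasp; the last joint's range is limited). The gripper opens to 85 mm and grips with 20 to 120 N. Pads are 22 mm wide; open, the fingers measure 114 mm over their backs; the gripper's body (76 mm by 85 mm) begins 54 mm behind the grasp point. The pads swing forward as they close: fully open they stand 13 mm farther back than shut.
Start: joints at [63.999, 4.979, 10.078, 95.1, 0, 90], TCP at [0.241, 0.494, 0.194] pointing down, gripper open.
Joint ranges: [-179.16, 179.16], [-48.56, 103.87], [-65.8, 70.77], [-126.05, 130.52], [-82.76, 87.17], [-180, 180]. Speed limits (degrees/s): [127.2, 127.2, 147.25, 180, 180, 180].

INTERFACE

Orientations are given as [roll, pitch, yaw] about the fixed x, y, z axes, in that order (R = Rz(yaw) Ry(pitch) Rx(roll)).
In Python, from workcell import bot, imaging gives the robot as it stands.
- The arm moves only by the tool servo_tool, never from a script. Its argument "moves" is a list that holds one entry, the list of rows, each a list of 7 numbers: the turn, a rotation vector about the tool's x, y, z in rad, then the shift along the tool's x, y, z in cm, then the finger opening in cm, from 0 to 8.54. A call has 1 to 12 rows; each row shifts and turns the pose as measured when the row begins, along the tool's axes as they then stand; what a row does not reach is not made up. A row lasts 1/12 s, in which the tool goes at most 41.7 mm and 7.16 degrees, less where a joint would pass 70% of its speed; a pose out of reach is approached as far as the arm can. A call is refused whole if a number of a shift passes 4.17 or a number of a turn 0.125, either way. A call with a gripper value outside its range is refused whole. The fingers move at their own pace and stop on an object; "force" is the grip in N (left out, the last holds). Time passes only in rows, so rows that do not move let the fingers close. It gives the time, the measured TCP pose, the force and the opening at its end, in the units of the state.
- bot.get_obs(): the state, without advancing time (a new reading comes with each control period).
- imaging.camera(name): name is "side" or "top"; returns the picture (480x640x3 uint8, blue, green, red); there is no depth.
- imaging.calibration(name): a dict with "fx", "fy", "cx", "cy" (pixels), "D" ([k1, k2, p1, p2, k3] as OpenCV has them; the pictures are not rectified), "camera_from_world" (4x4, takes a point from world to camera coordinates). Camera axes: x right, y down, z forward; pixel columns grow to the right and rows downward; lengths in m; the calibration is good to about 2 mm. A picture is of the moment at which its call begins. calibration takes no time and is no camera call.
- bot.job_done(): hands the job in, once; it reports no verdict.
The state is a dict: "time": time; "q": joint angles; "qd": joint speeds; "joint_efforts": joint torques, N m; "ee_pos": TCP position; "tcp_rot": TCP orientation; "wrist_force": force on the tool from outside, world axes, zero at the start; "torque": the same for the moment, N m; "opening": finger opening in m.
Only numpy, scipy, OpenCV 4.12 (cv2) and the standard library are available. Lean on these libraries where they do the work, as an engineer would, in place of code of your own. Each camera call takes 0.05 s, during which the arm holds its last target.

## Working session

There is one attempt and no reset: what is moved stays moved. The work goes in short steps, Python scripts to look and compute and a tool call to move; the robot and the scene stay as the last step left them, time stands still between calls to the robot, and variables do not carry over. Pictures are saved under pics/ and viewed, and the job is handed in when it is done.

Besides the shell and the picture viewer there is one more tool, called after "Call:" in YAML: its name, and indented under it one key for each argument. servo_tool: Moves the arm, as the interface text tells. Its arguments: {"type":"object","properties":{"moves":{"type":"array","items":{"type":"array","items":{"type":"array","items":{"type":"number"}}}},"force":{"type":"number"}},"required":["moves"]}

```bash
mkdir -p pics; ls
python3 - <<'E'
from workcell import bot, imaging
import cv2
for n in("top","side"):
    cv2.imwrite(f"pics/{n}0.png",imaging.camera(n)); c=imaging.calibration(n); print(n,c)
print(bot.get_obs(),bot.pinch_z)
E
```

```text
pics
top {'fx': 570.6330049134367, 'fy': 570.6330049134367, 'cx': 321.0133423493421, 'cy': 239.93763342146082, 'D': array([-0.01141826,  0.        ,  0.        ,  0.        ,  0.        ]), 'camera_from_world': array([[-0.00568237, -0.99993355,  0.01002992, -0.06566226],
       [-0.98358334,  0.00377979, -0.18041488,  0.50800903],
       [ 0.18036498, -0.01089045, -0.98353946,  1.88822457],
       [ 0.        ,  0.        ,  0.        ,  1.        ]])}
side {'fx': 577.3520212890256, 'fy': 577.3520212890256, 'cx': 326.0578254148788, 'cy': 239.31775467840586, 'D': array([-0.09917652,  0.        ,  0.        ,  0.        ,  0.        ]), 'camera_from_world': array([[ 0.87396678, -0.48594564,  0.00623729, -0.47003602],
       [-0.37296226, -0.67888562, -0.63246617,  0.21281622],
       [ 0.31157859,  0.55042815, -0.77456287,  1.46591903],
       [ 0.        ,  0.        ,  0.        ,  1.        ]])}
{'time': 0.1, 'q': array([ 6.39981874e+01,  5.00942965e+00,  1.00383179e+01,  9.50980306e+01,
       -5.62885549e-04,  8.99989623e+01]), 'qd': array([-0.02087578, -0.05026003,  0.164226  ,  0.04527598,  0.05988791,
       -0.00026109]), 'joint_efforts': array([-4.43161275e-05, -5.21563768e+01,  4.65653443e+01,  1.59375760e-02,
       -2.08044611e-05, -6.59404435e-06]), 'ee_pos': array([0.24101691, 0.49411102, 0.19373371]), 'tcp_rot': array([-1.79930858e+02,  5.61632840e-04,  1.53999226e+02]), 'wrist_force': array([0.0541305 , 0.26237281, 0.21964367]), 'torque': array([0.02786635, 0.00309367, 0.02510644]), 'opening': 0.08551748978015924} 0.0187
```

View pics/top0.png

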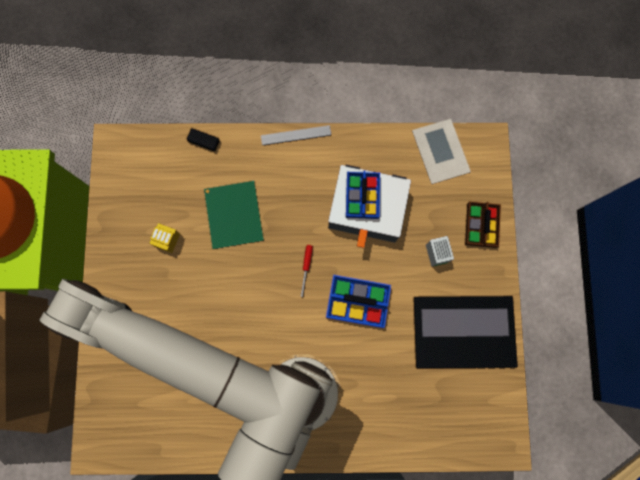

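View pics/side0.png

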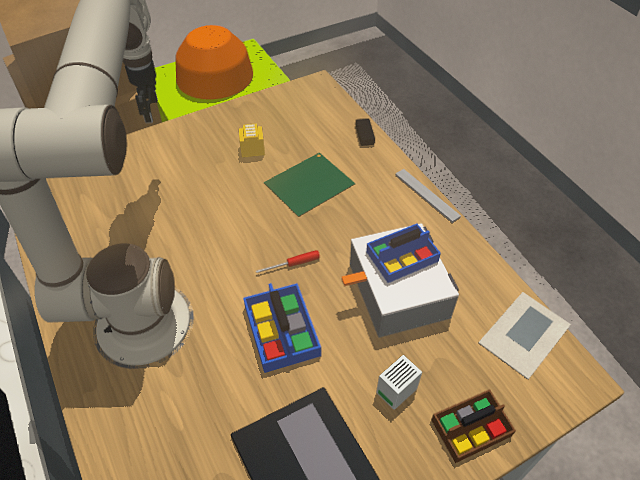

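Tray candidates in the top view are the blue one on the cover (363,196), a larger blue one on the bench (360,303), and a brown one (482,225). The one on the cover fits: it is blue, the smaller of the two blue ones, and stands on the cover. The mat is at (234,214). I'll confirm in enlarged crops.

Run:
```python
import cv2
t=cv2.imread("pics/top0.png"); s=cv2.imread("pics/side0.png")
cv2.imwrite("pics/tc.png",cv2.resize(t[155:255,320:420],None,fx=6,fy=6,interpolation=cv2.INTER_CUBIC))
cv2.imwrite("pics/sc.png",cv2.resize(s[210:350,330:470],None,fx=4.2,fy=4.2,interpolation=cv2.INTER_CUBIC))
cv2.imwrite("pics/mc.png",cv2.resize(t[170:260,190:280],None,fx=6,fy=6,interpolation=cv2.INTER_CUBIC))
```

```text
(no output)
```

View pics/tc.png

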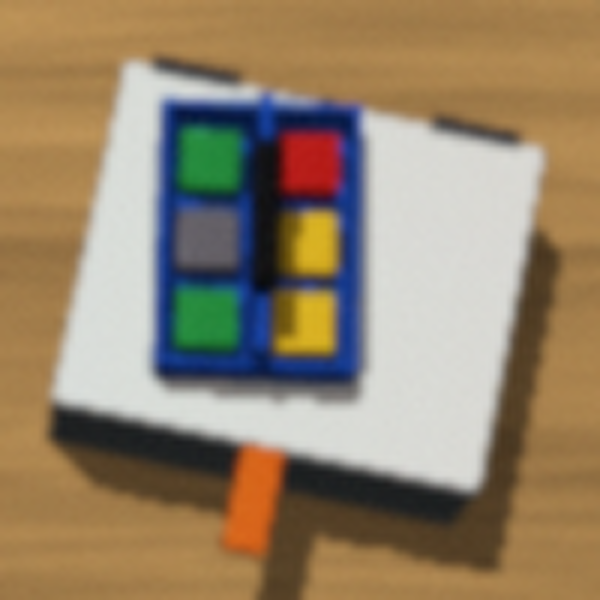

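View pics/sc.png

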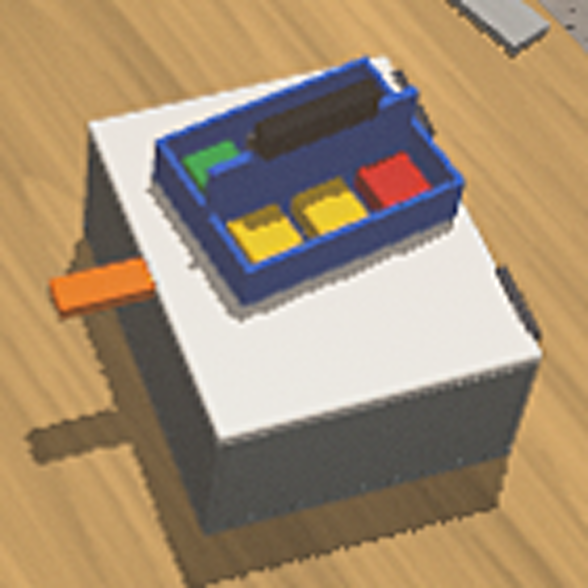

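View pics/mc.png

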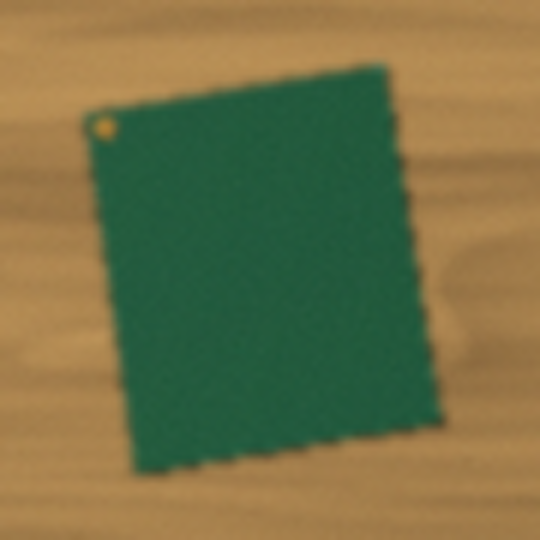

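The crops confirm it: the blue tray on the cover has a black bar, at crop (265,217). The tab tip is at crop (244,550), and the mat shows cleanly. Now measuring.

```bash
cat > h.py <<'E'
from workcell import bot, imaging
import numpy as np, cv2
def ray(n,px):
    c=imaging.calibration(n);K=np.array([[c['fx'],0,c['cx']],[0,c['fy'],c['cy']],[0,0,1]])
    u=cv2.undistortPoints(np.array(px,float).reshape(-1,1,2),K,c['D']).reshape(-1,2)
    T=c['camera_from_world'];R=T[:3,:3]
    return -R.T@T[:3,3],np.c_[u,np.ones(len(u))]@R
def atz(n,px,z):
    o,d=ray(n,px); return o+d*((z-o[2])/d[:,2])[:,None]
def proj(n,P):
    c=imaging.calibration(n);K=np.array([[c['fx'],0,c['cx']],[0,c['fy'],c['cy']],[0,0,1]])
    T=c['camera_from_world'];return cv2.projectPoints(np.array(P,float).reshape(-1,1,3),cv2.Rodrigues(T[:3,:3])[0],T[:3,3],K,c['D'])[0].reshape(-1,2)
def crop(p,f,o): return (np.array(p)+.5)/f-.5+np.array(o)
def rect(P,name):
    c=P.mean(0);s=[np.linalg.norm(P[i]-P[(i+1)%4]) for i in range(4)]
    a=[np.degrees(np.arctan2(*(P[(i+1)%4]-P[i])[[1,0]])) for i in range(4)]
    print(name,c.round(4),np.round(s,3),np.round(a,1))
E
python3 - <<'E'
from h import *
o=(320,155)
rect(atz('top',crop([(122,62),(545,147),(478,492),(52,405)],6,o),.1105),'lid')
rect(atz('top',crop([(165,100),(360,106),(358,375),(157,373)],6,o),.1455),'tray')
print('bar',atz('top',crop([(265,145),(265,290)],6,o),.1945).round(4))
print('tab',atz('top',crop([(222,548),(266,553),(285,452),(242,448)],6,o),.111).round(4))
rect(atz('top',crop([(85,115),(387,65),(443,425),(135,473)],6,(190,170)),.004),'mat')
s=(330,210)
print('sidelid',atz('side',crop([(90,125),(540,350),(218,440)],4.2,s),.1105).round(4))
print('sidebar',atz('side',crop([(253,133),(373,85)],4.2,s),.1945).round(4))
print('sidetab',atz('side',crop([(52,282),(62,305)],4.2,s),.111).round(4))
print('ps/mod/scr', atz('top',[(440,250)],.09),atz('top',[(163,236)],.082),atz('top',[(308,245),(303,297)],.01))
E
```

```text
lid [ 0.629  -0.2291  0.1105] [0.241 0.201 0.238 0.2  ] [-102.   167.5   78.   -11.7]
tray [ 0.641  -0.2047  0.1455] [0.107 0.151 0.109 0.153] [-92.  178.2  89.2  -2.4]
bar [[ 0.6786 -0.204   0.1945]
 [ 0.5993 -0.2025  0.1945]]
tab [[ 0.4755 -0.1836  0.111 ]
 [ 0.4727 -0.2076  0.111 ]
 [ 0.5288 -0.2191  0.111 ]
 [ 0.5311 -0.1956  0.111 ]]
mat [0.608 0.237 0.004] [0.179 0.218 0.179 0.216] [ -80.4 -170.6   98.8    9.4]
sidelid [[ 0.5579 -0.0962  0.1105]
 [ 0.701  -0.3669  0.1105]
 [ 0.5046 -0.3273  0.1105]]
sidebar [[ 0.599  -0.2038  0.1945]
 [ 0.6805 -0.2074  0.1945]]
sidetab [[ 0.4773 -0.1884  0.111 ]
 [ 0.4742 -0.2054  0.111 ]]
ps/mod/scr [[ 0.46433292 -0.4614061   0.09      ]] [[0.51651745 0.45766717 0.082     ]] [[ 0.49681057 -0.02350009  0.01      ]
 [ 0.31779959 -0.0062533   0.01      ]]
```

Sizes check out: lid 0.240×0.200 at yaw −12°, tray 0.151×0.108, bar 80 mm. The two cameras agree to about 3 mm. The bar's middle is about (0.639,−0.204), yaw about −1.5°; the mat centre is (0.608,0.237). Next I lift and turn.

Call:
servo_tool:
  moves:
    - [[0,0,-0.107,0,0,-2,6],[0,0,-0.107,0,0,-2,6],[0,0,-0.107,0,0,-2,6],[0,0,-0.107,0,0,-2,6],[0,0,0,0,0,0,6]]
  force: 40

```text
time: 0.52
ee_pos: [0.2403, 0.4926, 0.2731]
tcp_rot: [-179.5, -0.2, 179.7]
wrist_force: [-0.6, 0.9, 0.9]
opening: 0.0601
```

```bash
cat >> h.py <<'E'
from scipy.spatial.transform import Rotation as Ro
def cur():
    o=bot.get_obs(); return o,np.array(o['ee_pos']),Ro.from_euler('xyz',o['tcp_rot'],degrees=True)
def to(p,rpy=None,R=None):
    o,p0,R0=cur()
    if rpy is not None: R=Ro.from_euler('xyz',rpy,degrees=True)
    if R is None: R=R0
    print('t',round(o['time'],2),'pos',p0.round(4),'rpy',o['tcp_rot'].round(2),'q',o['q'].round(1),'F',o['wrist_force'].round(1),'open',round(o['opening'],4))
    print('turn(tool,rad)',(R0.inv()*R).as_rotvec().round(3),'shift(tool,cm)',(R0.inv().apply(np.array(p)-p0)*100).round(2))
E
python3 -c "
from h import *
to([.639,-.2035,.26],[180,0,178.5])"
```

```text
t 0.52 pos [0.2403 0.4926 0.2731] rpy [-179.52   -0.23  179.67] q [ 64.    8.   22.3 104.8  -0.   64.3] F [-0.6  0.9  0.9] open 0.0601
turn(tool,rad) [-0.008 -0.004  0.02 ] shift(tool,cm) [-40.28 -69.37   1.72]
```

Call:
servo_tool:
  moves:
    - [[0,0,0.002,-1.9,-3.3,0,6],[0,0,0.002,-1.9,-3.3,0,6],[0,0,0.002,-1.9,-3.3,0,6],[0,0,0.002,-1.9,-3.3,0,6],[0,0,0.002,-1.9,-3.3,0,6],[0,0,0.002,-1.9,-3.3,0,6],[0,0,0.002,-1.9,-3.3,0,6],[0,0,0.002,-1.9,-3.3,0,6],[0,0,0.002,-1.9,-3.3,0,6],[0,0,0.002,-1.9,-3.3,0,6],[0,0,0,-1.9,-3.3,0,6],[0,0,0,-1.9,-3.3,0,6]]

```text
time: 1.52
ee_pos: [0.4636, 0.0799, 0.2659]
tcp_rot: [-179.2, -0.6, 178.2]
wrist_force: [1.2, 1.0, 0.6]
opening: 0.0604
```

```bash
python3 -c "
from h import *
to([.639,-.2035,.26],[180,0,178.5])"
```

```text
t 1.52 pos [0.4636 0.0799 0.2659] rpy [-179.22   -0.63  178.21] q [ 10.2  -2.8  10.3 103.8  -0.6  12. ] F [1.2 1.  0.6] open 0.0604
turn(tool,rad) [-0.014 -0.011 -0.005] shift(tool,cm) [-18.42 -27.77   0.77]
```

Call:
servo_tool:
  moves:
    - [[0,0,0,-2,-3,0,6],[0,0,0,-2,-3,0,6],[0,0,0,-2,-3,0,6],[0,0,0,-2,-3,0,6],[0,0,0,-2,-3,0,6],[0,0,0,-2,-3,0,6],[0,0,0,-2,-3,0,6],[-0.007,-0.005,0,-2,-3,0,6],[-0.007,-0.005,0,-1.5,-2.2,0,6],[0,0,0,0,0,0,6]]

```text
time: 2.35
ee_pos: [0.6339, -0.2113, 0.2553]
tcp_rot: [179.9, -0.6, 176.9]
wrist_force: [-0.3, 0.7, -0.7]
opening: 0.0598
```

```bash
python3 -c "
from h import *
to([.639,-.2035,.1645],[180,0,178.5])"
```

```text
t 2.35 pos [ 0.6339 -0.2113  0.2553] rpy [179.88  -0.63 176.94] q [-1.840e+01  2.650e+01  4.340e+01  1.076e+02 -1.000e-01 -1.530e+01] F [-0.3  0.7 -0.7] open 0.0598
turn(tool,rad) [ 0.002 -0.011 -0.027] shift(tool,cm) [-0.57  0.79  9.07]
```

Call:
servo_tool:
  moves:
    - [[0.001,-0.006,-0.014,-0.4,0.5,0,6],[0,-0.005,-0.013,-0.1,0.3,0,6],[0,0,0,0,0,2,6],[0,0,0,0,0,2,6],[0,0,0,0,0,1,6],[0,0,0,0,0,0,6]]

```text
time: 2.85
ee_pos: [0.6393, -0.1989, 0.201]
tcp_rot: [179.9, -0.0, 178.6]
wrist_force: [-0.5, 0.5, 0.3]
opening: 0.0601
```

```bash
python3 -c "
from h import *
to([.639,-.2035,.1645],[180,0,178.5])
cv2.imwrite('pics/s1.png',cv2.resize(imaging.camera('side')[150:350,300:500],None,fx=3,fy=3,interpolation=cv2.INTER_CUBIC))"
```

```text
t 2.85 pos [ 0.6393 -0.1989  0.201 ] rpy [ 1.7987e+02 -2.0000e-02  1.7864e+02] q [-17.3  23.   32.4  99.5   0.1 -16. ] F [-0.5  0.5  0.3] open 0.0601
turn(tool,rad) [ 0.002 -0.     0.002] shift(tool,cm) [ 0.02 -0.46  3.65]
```

View pics/s1.png

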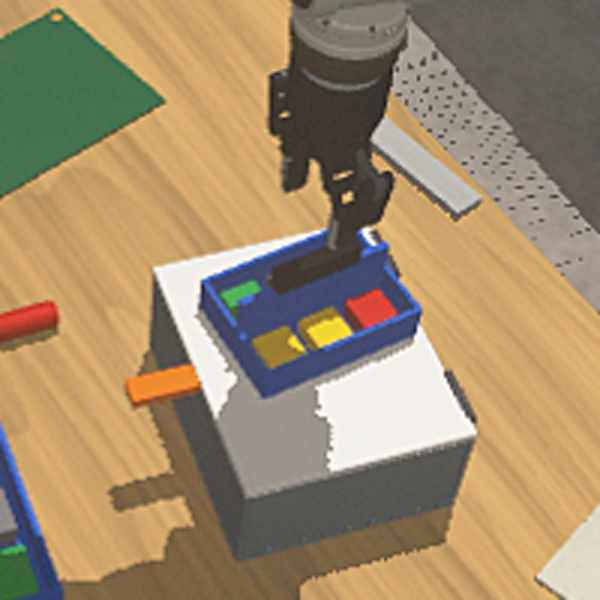

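The picture shows the fingers above the bar, crop (315,265), one on each side in y. I'll correct y by −0.46 cm and go down.

Call:
servo_tool:
  moves:
    - [[0,0,0,0,-0.4,0,6],[0,0,0,0,-0.1,1,6],[0,0,0,0,0,1.5,6],[0,0,0,0,0,1.1,6],[0,0,0,0,0,0,6]]

```text
time: 3.32
ee_pos: [0.6407, -0.2014, 0.1731]
tcp_rot: [-180.0, 0.6, 178.9]
wrist_force: [-1.2, -1.1, -0.7]
opening: 0.0603
```

```bash
python3 -c "
from h import *
to([.639,-.2035,.1645],[180,0,178.5])
cv2.imwrite('pics/s2.png',cv2.resize(imaging.camera('side')[150:350,300:500],None,fx=3,fy=3,interpolation=cv2.INTER_CUBIC))
"
```

```text
t 3.32 pos [ 0.6407 -0.2014  0.1731] rpy [-179.96    0.59  178.92] q [-17.5  21.6  27.4  95.3   0.1 -16.4] F [-1.2 -1.1 -0.7] open 0.0603
turn(tool,rad) [-0.001  0.01   0.007] shift(tool,cm) [ 0.18 -0.21  0.85]
```

View pics/s2.png

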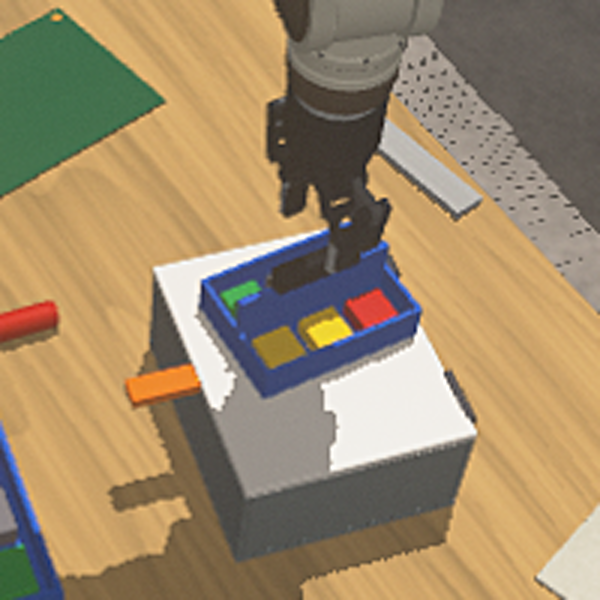

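The near finger stands in front of the bar at crop (340,255) and the far one is behind it, so the jaws straddle it. Last bit down, then close.

Call:
servo_tool:
  moves:
    - [[0,0.005,0.004,0.1,-0.2,0.5,6],[0,0.004,0.003,0.1,0,0.4,6],[0,0,0,0,0,0,6],[0,0,0,0,0,0,3],[0,0,0,0,0,0,0],[0,0,0,0,0,0,0],[0,0,0,0,0,0,0],[0,0,0,0,0,0,0]]
  force: 60

```text
time: 4.03
ee_pos: [0.6402, -0.2039, 0.17]
tcp_rot: [-179.8, 0.4, 178.5]
wrist_force: [-0.1, 0.1, 0.4]
opening: 0.0006
```

```bash
python3 -c "
from h import *
to([.639,-.2035,.1645],[180,0,178.5])
"
```

```text
t 4.03 pos [ 0.6402 -0.2039  0.17  ] rpy [-179.85    0.43  178.5 ] q [-17.7  21.7  27.2  95.1  -0.  -16.2] F [-0.1  0.1  0.4] open 0.0006
turn(tool,rad) [-0.003  0.007 -0.   ] shift(tool,cm) [0.12 0.04 0.55]
```

The fingers closed fully, so they missed the bar. Looking before I do anything else.

```bash
python3 -c "
from h import *
a=imaging.camera('side');b=imaging.camera('top')
print(proj('side',[bot.get_obs()['ee_pos']]),proj('top',[bot.get_obs()['ee_pos']]))
cv2.imwrite('pics/s3.png',cv2.resize(a[150:300,340:490],None,fx=4,fy=4,interpolation=cv2.INTER_CUBIC))
cv2.imwrite('pics/t3.png',cv2.resize(b[150:250,310:410],None,fx=6,fy=6,interpolation=cv2.INTER_CUBIC))
"
```

```text
[[402.93783113 241.33986988]] [[363.31432208 192.43170954]]
```

View pics/s3.png

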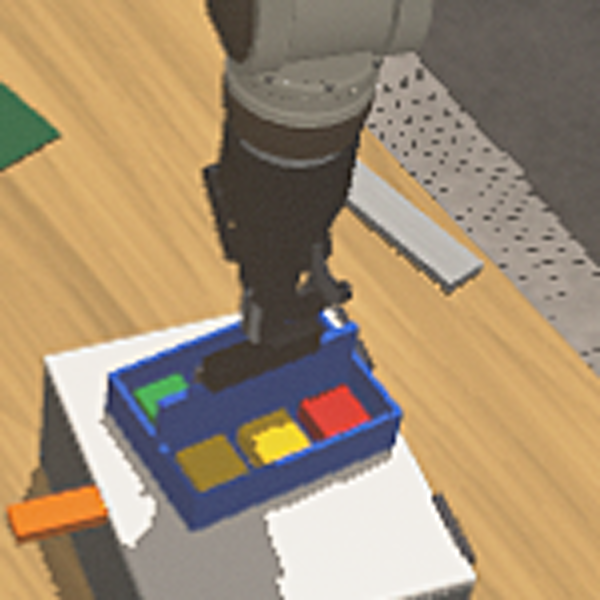

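View pics/t3.png

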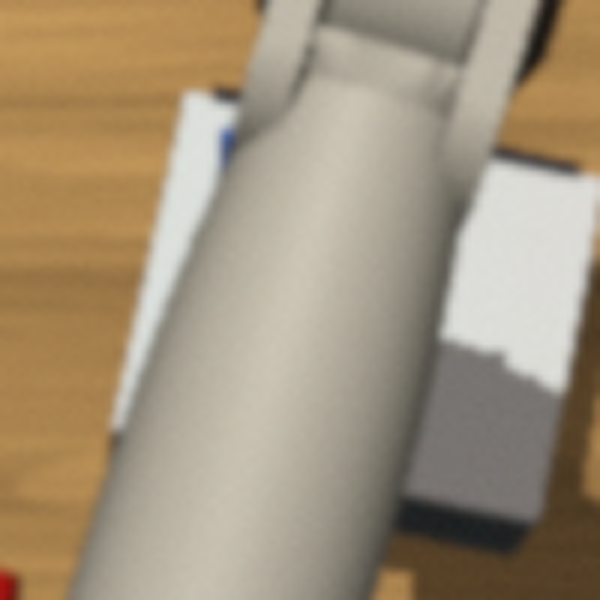

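```bash
python3 -c "
from h import *
a=imaging.camera('side')
c=cv2.resize(a[200:270,370:440],None,fx=8,fy=8,interpolation=cv2.INTER_CUBIC)
c=(255*(c/255.)**.45).astype('uint8')
cv2.imwrite('pics/s4.png',c)
print(bot.get_obs()['opening'],bot.get_obs()['wrist_force'])
"
```

```text
-0.00021751182945635656 [-0.41035929 -1.20903568 -0.21217344]
```

View pics/s4.png

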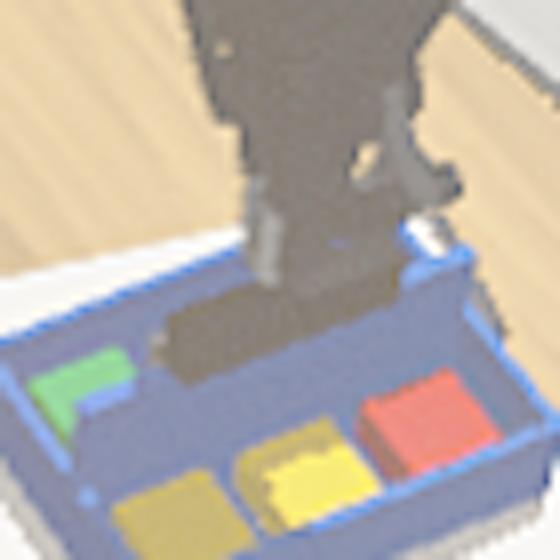

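```bash
python3 -c "
from h import *
P=np.array([.6407,-.2014,.181])
for n in ('side',):
  print('s2 crop near/far y',((proj(n,[P-[0,.03,0],P+[0,.03,0]])-[300,150])*3).round())
  print('s2 crop near/far x',((proj(n,[P-[.03,0,0],P+[.03,0,0]])-[300,150])*3).round())
  P=np.array([.6402,-.2039,.170])
  print('s4 tip',((proj(n,[P,P+[0,0,.02],P+[0,0,.054]])-[370,200])*8).round())
  print('s4 bar ends top',((proj(n,[[.599,-.2035,.1945],[.679,-.2055,.1945],[.599,-.2035,.1725],[.679,-.2055,.1725]])-[370,200])*8).round())
a=cv2.imread('pics/s2.png')[120:320,240:440]
c=cv2.resize(a,None,fx=3,fy=3,interpolation=cv2.INTER_CUBIC)
cv2.imwrite('pics/s2b.png',(255*(c/255.)**.45).astype('uint8'))
"
```

```text
s2 crop near/far y [[330. 288.]
 [289. 239.]]
s2 crop near/far x [[278. 277.]
 [339. 250.]]
s4 tip [[264. 331.]
 [271. 289.]
 [283. 217.]]
s4 bar ends top [[158. 330.]
 [380. 237.]
 [152. 375.]
 [371. 282.]]
```

View pics/s2b.png

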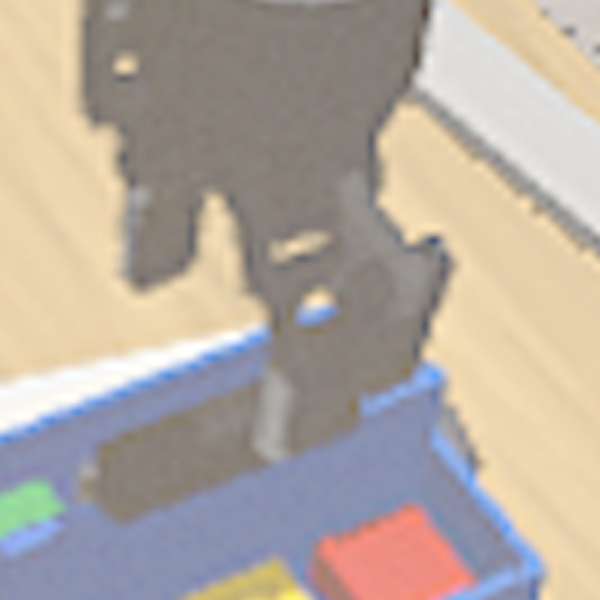

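```bash
python3 -c "
from h import *
P=np.array([.241,.494,.1937+.013]);d=np.array([.438,.899,0])*.0427
print(((proj('side',[P+d,P-d,P])-[90,50])*6).round(), P+d)
a=cv2.imread('pics/side0.png')[50:150,90:190]
c=cv2.resize(a,None,fx=6,fy=6,interpolation=cv2.INTER_CUBIC)
cv2.imwrite('pics/s0b.png',(255*(c/255.)**.45).astype('uint8'))
"
```

```text
[[398. 371.]
 [373. 484.]
 [386. 426.]] [0.2597026 0.5323873 0.2067   ]
```

View pics/s0b.png

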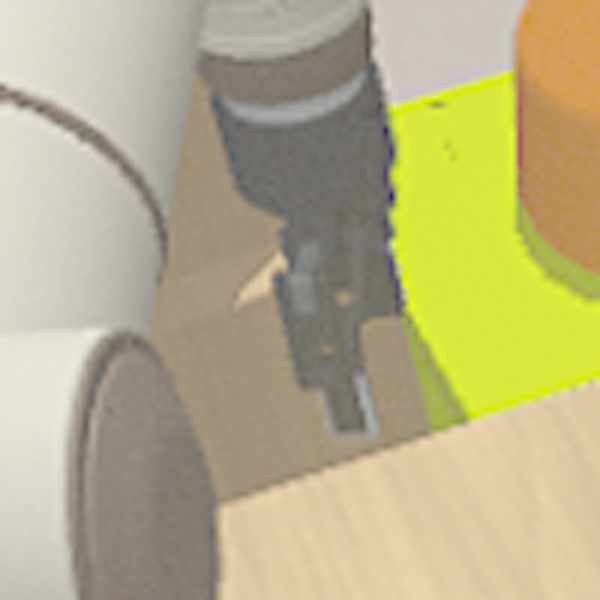

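The tips appear roughly 20–25 mm higher in the image than the reported TCP, both here and in the start picture. That agrees with the missed bar. I'll raise the arm and measure this offset with the fingers shut.

Call:
servo_tool:
  moves:
    - [[0,0,0,0,0,-2,0],[0,0,0,0,0,-2,0],[0,0,0,0,0,-2,0],[0,0,0,0,2,-2,0],[0,0,0,0,2,0,0],[0,0,0,0,0,0,0],[0,0,0,0,0,0,0]]

```text
time: 4.77
ee_pos: [0.6397, -0.163, 0.252]
tcp_rot: [-179.9, 0.3, 178.4]
wrist_force: [-1.1, -0.5, 0.4]
opening: 0.0001
```

```bash
python3 -c "
from h import *
a=imaging.camera('side');P=bot.get_obs()['ee_pos'];R=cur()[2]
to(P)
p=proj('side',[P,P-R.apply([0,0,.02]),P-R.apply([0,0,.04])]).round();print(p)
u,v=p[0].astype(int); u-=35;v-=45
print(u,v)
c=cv2.resize(a[v:v+70,u:u+70],None,fx=8,fy=8,interpolation=cv2.INTER_CUBIC)
cv2.imwrite('pics/s5.png',(255*(c/255.)**.45).astype('uint8'))
b=imaging.camera('top');cv2.imwrite('pics/t5.png',b[100:340,200:520])
"
```

```text
t 4.82 pos [ 0.6397 -0.163   0.2516] rpy [-179.92    0.25  178.41] q [-14.3  23.5  38.9 105.1  -0.  -12.7] F [0.1 0.3 0.2] open 0.0003
turn(tool,rad) [0. 0. 0.] shift(tool,cm) [0. 0. 0.]
[[397. 208.]
 [398. 203.]
 [399. 197.]]
362 163
```

View pics/s5.png

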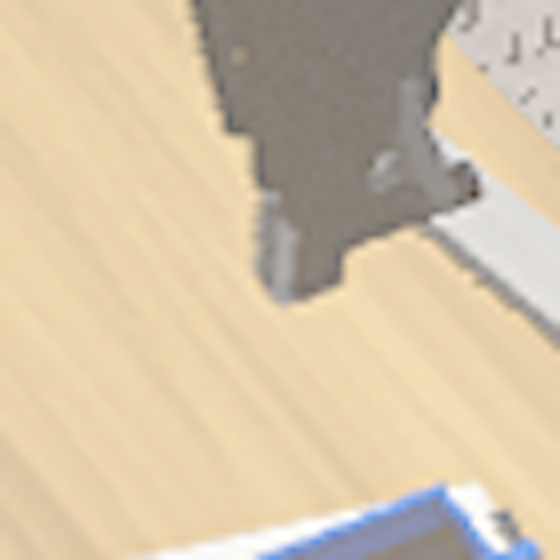

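View pics/t5.png

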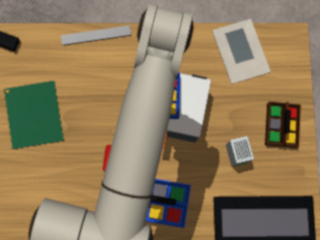

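With the fingers shut, the tips are at crop (300,292), pixel (399.5,199.5). The reported TCP projects to (397,208), so the true tips are about 30 mm short of it along the tool. I'll grasp about 29 mm lower (TCP z≈0.136) and check on the way.

Call:
servo_tool:
  moves:
    - [[0,0,0,0,-2,0,6],[0,0,0,0,-1.8,0,6],[0,0,0,0,0,0,6],[0,0,0,0,0,2,6],[0,0,0,0,0,2,6],[0,0,0,0,0,2,6],[0,0,0,0,0,2,6],[0,0,0,0,0,1,6],[0,0,0,0,0,0,6]]

```text
time: 5.62
ee_pos: [0.6361, -0.2068, 0.1523]
tcp_rot: [-180.0, -0.1, 178.1]
wrist_force: [-0.8, -0.0, 0.8]
opening: 0.0601
```

```bash
python3 -c "
from h import *
to([.639,-.2035,.136],[180,0,178.5])
a=imaging.camera('side')
c=cv2.resize(a[180:270,370:460],None,fx=6,fy=6,interpolation=cv2.INTER_CUBIC)
cv2.imwrite('pics/s6.png',(255*(c/255.)**.45).astype('uint8'))
"
```

```text
t 5.62 pos [ 0.6361 -0.2068  0.1523] rpy [-1.8000e+02 -1.1000e-01  1.7807e+02] q [-18.   21.5  25.   93.6  -0.  -16.1] F [-0.8 -0.   0.8] open 0.0601
turn(tool,rad) [-0.    -0.002 -0.008] shift(tool,cm) [-0.29  0.34  1.63]
```

View pics/s6.png

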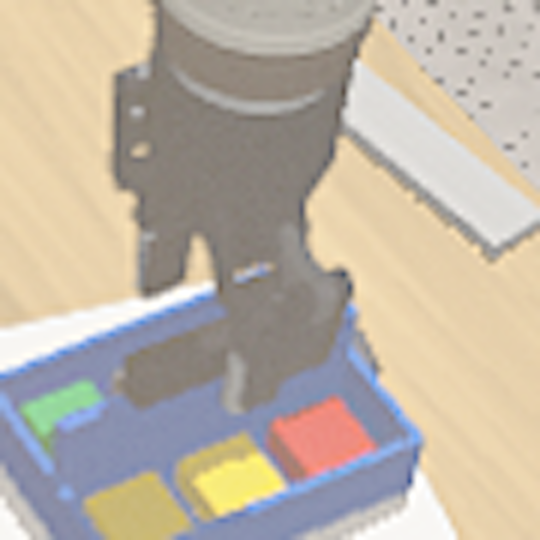

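The near tip now clearly reaches past the bar, crop (235,400). I'll finish the descent, then close.

Call:
servo_tool:
  moves:
    - [[0,0,-0.004,-0.2,0.2,0.6,6],[0,0,-0.004,-0.1,0.1,0.9,6],[0,0,0,0,0,0.5,6],[0,0,0,0,0,0,6],[0,0,0,0,0,0,3],[0,0,0,0,0,0,0],[0,0,0,0,0,0,0],[0,0,0,0,0,0,0],[0,0,0,0,0,0,0]]
  force: 60

```text
time: 6.42
ee_pos: [0.6408, -0.2041, 0.1347]
tcp_rot: [-179.9, 0.1, 178.6]
wrist_force: [-0.0, -0.6, -2.6]
opening: 0.015
```

```bash
python3 -c "
from h import *
to([.639,-.2035,.136],[180,0,178.5])
"
```

```text
t 6.42 pos [ 0.6408 -0.2041  0.1347] rpy [-1.7992e+02  1.4000e-01  1.7855e+02] q [-17.6  21.4  23.   91.4  -0.  -16.2] F [-0.  -0.6 -2.6] open 0.015
turn(tool,rad) [-0.001  0.003  0.001] shift(tool,cm) [ 0.19  0.05 -0.13]
```

The bar is gripped at 15 mm. Lifting.

Call:
servo_tool:
  moves:
    - [[0,0,0,0,0,-0.5,0],[0,0,0,0,0,-1,0],[0,0,0,0,0,-1.2,0],[0,0,0,0,0,-1.2,0],[0,0,0,0,0,-1.2,0],[0,0,0,0,0,-0.5,0],[0,0,0,0,0,0,0],[0,0,0,0,0,0,0]]

```text
time: 7.08
ee_pos: [0.6399, -0.2037, 0.195]
tcp_rot: [-180.0, 0.0, 178.5]
wrist_force: [-0.1, -0.3, -3.0]
opening: 0.0148
```

```bash
python3 -c "
from h import *
to([.608,.237,.18],[180,0,178.5])
cv2.imwrite('pics/s7.png',imaging.camera('side'))
"
```

```text
t 7.08 pos [ 0.6399 -0.2037  0.195 ] rpy [-179.98    0.    178.55] q [-17.6  23.   31.8  98.7  -0.  -16.2] F [-0.1 -0.3 -3. ] open 0.0148
turn(tool,rad) [-0.     0.     0.001] shift(tool,cm) [ 4.31 43.98  1.48]
```

View pics/s7.png

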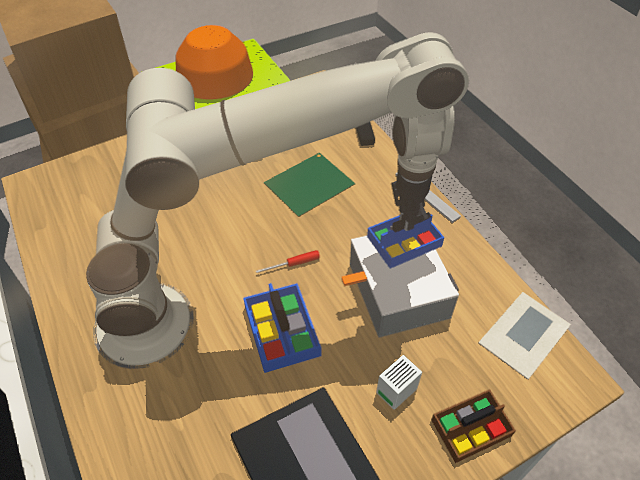

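The tray is lifted level off the cover, seen at (405,238). Carrying it across to the mat.

Call:
servo_tool:
  moves:
    - [[0,0,0,0.1,1.5,0,0],[0,0,0,0.3,2.5,0,0],[0,0,0,0.3,2.5,0,0],[0,0,0,0.3,2.5,0,0],[0,0,0,0.3,2.5,0,0],[0,0,0,0.3,2.5,0,0],[0,0,0,0.3,2.5,0,0],[0,0,0,0.3,2.5,0,0],[0,0,0,0.3,2.5,0,0],[0,0,0,0.2,2,0,0],[0,0,0,0.1,1.5,0,0],[0,0,0,0,0,0,0]]

```text
time: 8.13
ee_pos: [0.6113, 0.063, 0.1846]
tcp_rot: [179.9, -0.8, 178.4]
wrist_force: [0.7, -0.6, -3.7]
opening: 0.0146
```

```bash
python3 -c "
from h import *
to([.608,.237,.18],[180,0,178.5])"
```

```text
t 8.13 pos [0.6113 0.063  0.1846] rpy [179.88  -0.8  178.44] q [ 5.8 14.9 20.3 96.2  0.2  7.3] F [ 0.7 -0.6 -3.7] open 0.0146
turn(tool,rad) [ 0.002 -0.014 -0.001] shift(tool,cm) [ 0.8  17.38  0.51]
```

Call:
servo_tool:
  moves:
    - [[0,0,0,0,1.5,0,0],[0,-0.005,0,0.1,2.3,0,0],[0,-0.005,0,0.1,2.3,0,0],[0,-0.004,0,0.1,2.3,0,0],[0,0,0,0.1,2.3,0,0],[0,0,0,0.1,2.3,0,0],[0,0,0,0.1,2.2,0,0],[0,0,0,0,1.5,0,0],[0,0,0,0,0,0,0]]

```text
time: 8.88
ee_pos: [0.6054, 0.2373, 0.1789]
tcp_rot: [-179.9, -0.4, 178.4]
wrist_force: [-0.0, -0.4, -3.3]
opening: 0.0149
```

```bash
python3 -c "
from h import *
to([.608,.237,.04],[180,0,178.5])"
```

```text
t 8.88 pos [0.6054 0.2373 0.1789] rpy [-179.94   -0.42  178.4 ] q [21.3 19.6 25.6 96.3  0.1 22.9] F [-0.  -0.4 -3.3] open 0.0149
turn(tool,rad) [-0.001 -0.007 -0.002] shift(tool,cm) [-3.600e-01 -1.000e-02  1.389e+01]
```

Call:
servo_tool:
  moves:
    - [[0,-0.004,0,-0.1,0,1,0],[0,-0.003,0,-0.1,0,1.6,0],[0,0,0,0,0,1.6,0],[0,0,0,0,0,1.6,0],[0,0,0,0,0,1.6,0],[0,0,0,0,0,1.6,0],[0,0,0,0,0,1.6,0],[0,0,0,0,0,1.2,0],[0,0,0,0,0,0.8,0],[0,0,0,0,0,0,0]]

```text
time: 9.72
ee_pos: [0.6064, 0.2315, 0.0447]
tcp_rot: [-179.7, -0.1, 178.3]
wrist_force: [0.0, 0.5, -3.5]
opening: 0.015
```

```bash
python3 -c "
from h import *
to([.608,.237,.03],[180,0,178.5])
cv2.imwrite('pics/s8.png',cv2.resize(imaging.camera('side')[80:280,220:420],None,fx=3,fy=3,interpolation=cv2.INTER_CUBIC))"
```

```text
t 9.72 pos [0.6064 0.2315 0.0447] rpy [-1.7971e+02 -1.4000e-01  1.7830e+02] q [21.  18.5  9.2 81.  -0.2 22.7] F [ 0.   0.5 -3.5] open 0.015
turn(tool,rad) [-0.005 -0.002 -0.003] shift(tool,cm) [-0.14  0.57  1.47]
```

View pics/s8.png

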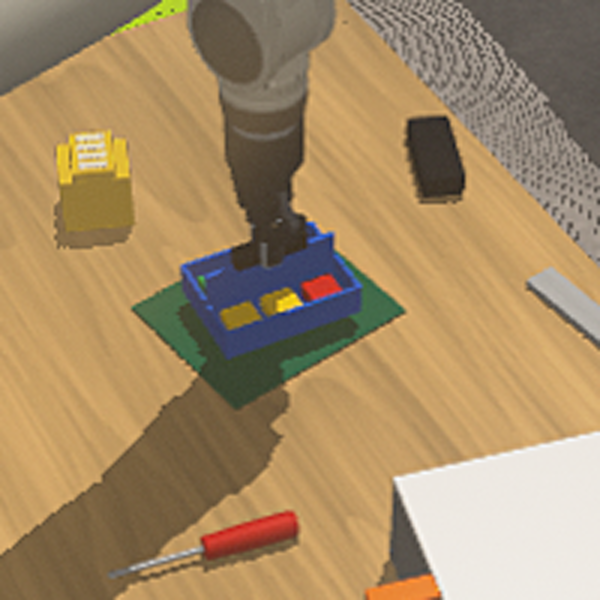

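The tray hangs just above the mat, at crop (270,300), and is centred. Lowering gently to contact.

Call:
servo_tool:
  moves:
    - [[-0.003,0,0,-0.1,0.3,0.4,0],[-0.002,0,0,0,0.3,0.5,0],[0,0,0,0,0,0.5,0],[0,0,0,0,0,0.4,0],[0,0,0,0,0,0,0]]

```text
time: 10.18
ee_pos: [0.61, 0.2388, 0.0296]
tcp_rot: [179.8, 0.2, 178.3]
wrist_force: [0.4, -1.4, -3.1]
opening: 0.0147
```

```bash
python3 -c "
from h import *
to([.608,.237,.0282],[180,0,178.5])"
```

```text
t 10.18 pos [0.61   0.2388 0.0296] rpy [179.83   0.18 178.29] q [21.3 19.   8.2 79.   0.1 23. ] F [ 0.4 -1.4 -3.1] open 0.0147
turn(tool,rad) [ 0.003  0.003 -0.004] shift(tool,cm) [ 0.2  -0.19  0.14]
```

Call:
servo_tool:
  moves:
    - [[0.002,0.002,0,0,0,0.2,0],[0,0,0,0,0,0.1,0],[0,0,0,0,0,0,0]]

```text
time: 10.43
ee_pos: [0.6105, 0.2392, 0.0286]
tcp_rot: [179.9, 0.2, 178.3]
wrist_force: [-0.4, 0.1, -2.7]
opening: 0.0152
```

```bash
python3 -c "
from h import *
to([.608,.237,.0282],[180,0,178.5])"
```

```text
t 10.43 pos [0.6105 0.2392 0.0286] rpy [179.92   0.18 178.31] q [21.4 19.1  8.3 79.   0.  23.1] F [-0.4  0.1 -2.7] open 0.0152
turn(tool,rad) [ 0.001  0.003 -0.003] shift(tool,cm) [ 0.24 -0.22  0.04]
```

Call:
servo_tool:
  moves:
    - [[0,0,0,0,0,0.2,0],[0,0,0,0,0,0.2,0],[0,0,0,0,0,0,0]]

```text
time: 10.68
ee_pos: [0.611, 0.2394, 0.0289]
tcp_rot: [179.9, 0.4, 178.3]
wrist_force: [0.9, -0.1, -4.0]
opening: 0.0148
```

```bash
python3 -c "
from h import *
to([.608,.237,.0282],[180,0,178.5])"
```

```text
t 10.68 pos [0.611  0.2394 0.0289] rpy [179.86   0.36 178.32] q [21.4 19.   8.2 78.8 -0.  23.1] F [ 0.9 -0.1 -4. ] open 0.0148
turn(tool,rad) [ 0.003  0.006 -0.003] shift(tool,cm) [ 0.3  -0.25  0.06]
```

Call:
servo_tool:
  moves:
    - [[0,0.003,0,0,0,0.4,0],[0,0.003,0,0,0,0.4,0],[0,0,0,0,0,0.3,0]]

```text
time: 10.93
ee_pos: [0.6116, 0.2398, 0.0281]
tcp_rot: [179.7, 0.4, 178.3]
wrist_force: [-6.0, -2.7, 11.8]
opening: 0.0147
```

```bash
python3 -c "
from h import *
to([.608,.237,.0282],[180,0,178.5])"
```

```text
t 10.93 pos [0.6116 0.2398 0.0281] rpy [179.7    0.37 178.34] q [21.3 19.   8.1 78.6  0.1 23. ] F [-6.  -2.7 11.8] open 0.0147
turn(tool,rad) [ 0.005  0.006 -0.003] shift(tool,cm) [ 0.35 -0.29 -0.01]
```

Contact: +12 N upward. Easing slightly, then opening.

Call:
servo_tool:
  moves:
    - [[0,0,0,0,0,0,0],[0,0,0,0,0,0,2],[0,0,0,0,0,0,4],[0,0,0,0,0,0,5],[0,0,0,0,0,0,5],[0,0,0,0,0,0,5]]

```text
time: 11.43
ee_pos: [0.613, 0.2403, 0.0289]
tcp_rot: [179.6, 0.5, 178.3]
wrist_force: [0.4, -0.1, -0.2]
opening: 0.0501
```

```bash
python3 -c "
from h import *
to([.608,.237,.13],[180,0,178.5])
cv2.imwrite('pics/s9.png',cv2.resize(imaging.camera('side')[80:280,220:420],None,fx=3,fy=3,interpolation=cv2.INTER_CUBIC))"
```

```text
t 11.43 pos [0.613  0.2403 0.0289] rpy [179.63   0.53 178.34] q [21.3 19.   8.2 78.5  0.1 23. ] F [ 0.4 -0.1 -0.2] open 0.0501
turn(tool,rad) [ 0.007  0.009 -0.003] shift(tool,cm) [  0.39  -0.28 -10.12]
```

View pics/s9.png

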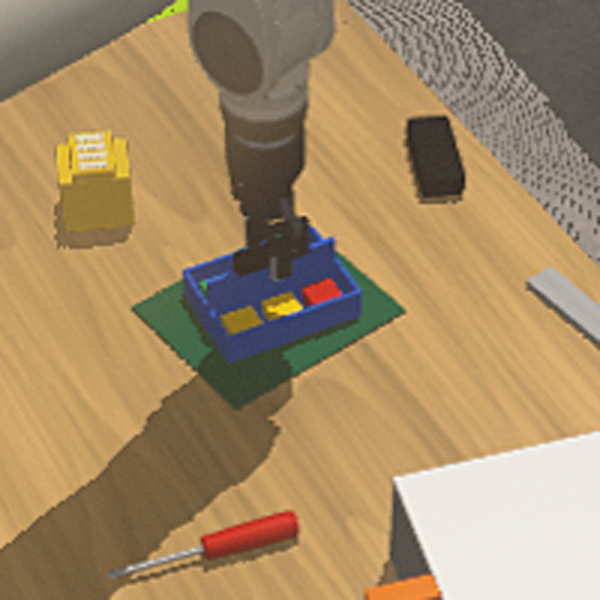

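Released and flat on the mat. Retracting straight up, then planning the tilted approach to the tab: jaws along the hinge, tool 45° down.

Call:
servo_tool:
  moves:
    - [[0,0,0,0,0,-1,5],[0,0,0,0,0,-2,5],[0,0,0,0,0,-2.5,5],[0,0,0,0,0,-2.5,5],[0,0,0,0,0,-2.5,5],[0,0,0,0,0,-2.5,5],[0,0,0,0,0,-2.5,5],[0,0,0,0,0,-2.5,5],[0,0,0,0,0,-2.5,5],[0,0,0,0,0,-2.5,5]]

```text
time: 12.32
ee_pos: [0.6072, 0.2375, 0.2672]
tcp_rot: [179.8, 0.0, 178.3]
wrist_force: [1.5, -0.0, 0.7]
opening: 0.0504
```

```bash
cat >> h.py <<'E'
YL=np.radians(-12.1); XL=np.array([np.cos(YL),np.sin(YL),0]); YLv=np.array([-np.sin(YL),np.cos(YL),0]); Z=np.array([0,0,1.])
H=np.array([.727,-.2500,.1005])
def tab(th): # th deg
    t=np.radians(th); return H-XL*(.235*np.cos(t)-.005*np.sin(t))+Z*(.235*np.sin(t)+.005*np.cos(t))
def tool(phi):
    p=np.radians(phi); z=XL*np.cos(p)-Z*np.sin(p); return Ro.from_matrix(np.c_[np.cross(YLv,z),YLv,z])
def goal(th,phi,back=0.,d=.049):
    R=tool(phi); return tab(th)+R.as_matrix()[:,2]*(d-back),R
E
python3 -c "
from h import *
p,R=goal(0,45,.10);print(p,R.as_euler('xyz',degrees=True),tab(0),tab(60))
to(p,R=R)
cv2.imwrite('pics/t10.png',cv2.resize(imaging.camera('top')[170:260,190:280],None,fx=6,fy=6,interpolation=cv2.INTER_CUBIC))
print(atz('top',[(329,276),(390,283),(386,328),(327,318)],.05))
"
```

```text
[ 0.46195968 -0.19318028  0.14156245] [180.   45.  167.9] [ 0.49722094 -0.20073964  0.1055    ] [ 0.6163444  -0.22627749  0.30651597]
t 12.32 pos [0.6072 0.2375 0.2672] rpy [1.7984e+02 2.0000e-02 1.7834e+02] q [2.130e+01 2.330e+01 4.050e+01 1.071e+02 1.000e-01 2.300e+01] F [ 1.5 -0.   0.7] open 0.0504
turn(tool,rad) [ 0.074 -0.783  0.172] shift(tool,cm) [ 13.27 -43.5   12.43]
[[ 0.38426796 -0.0940758   0.05      ]
 [ 0.35981151 -0.29784816  0.05      ]
 [ 0.21111441 -0.28059389  0.05      ]
 [ 0.24487498 -0.08632937  0.05      ]]
```

View pics/t10.png

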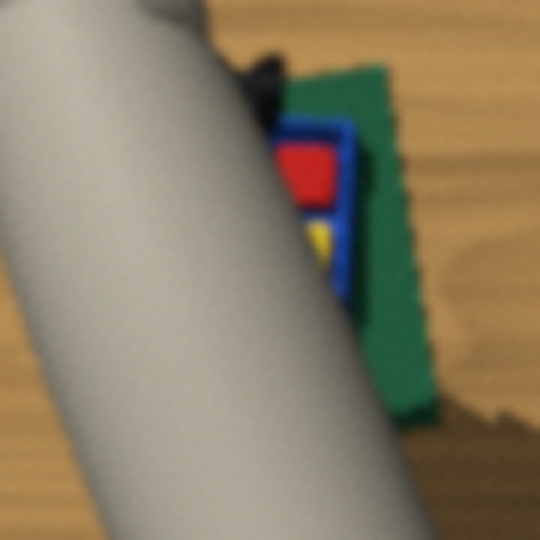

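Only part of the tray is visible past the arm, but it lies inside the mat. Moving toward a point high above the tab.

Call:
servo_tool:
  moves:
    - [[0,0,0,1.4,-3.3,0,5],[0,0,0,1.4,-3.3,0,5],[0,0,0,1.4,-3.3,0,5],[0,0,0,1.4,-3.3,0,5],[0,0,0,1.4,-3.3,0,5],[0,0,0,1.4,-3.3,0,5],[0,0,0,1.4,-3.3,0,5],[0,0,0,1.4,-3.3,0,5],[0,0,0,1.4,-3.3,0,5],[0,0,0,1.4,-3.3,0,5],[0,0,0,1.4,-3.3,0,5],[0,0,0,1.4,-3.3,0,5]]

```text
time: 13.37
ee_pos: [0.4227, -0.1624, 0.2738]
tcp_rot: [179.7, 1.0, 179.0]
wrist_force: [0.9, 0.5, -0.6]
opening: 0.05
```

```bash
python3 -c "
from h import *
p,R=goal(0,45,.10)
to(p,R=R)
t=imaging.camera('top');cv2.imwrite('pics/t11.png',cv2.resize(t[170:260,190:280],None,fx=6,fy=6,interpolation=cv2.INTER_CUBIC))
"
```

```text
t 13.37 pos [ 0.4227 -0.1624  0.2738] rpy [179.66   0.96 178.96] q [-21.5  -6.5   7.7 103.4   0.7 -20.4] F [ 0.9  0.5 -0.6] open 0.05
turn(tool,rad) [ 0.083 -0.767  0.18 ] shift(tool,cm) [-3.76 -3.09 13.27]
```

View pics/t11.png

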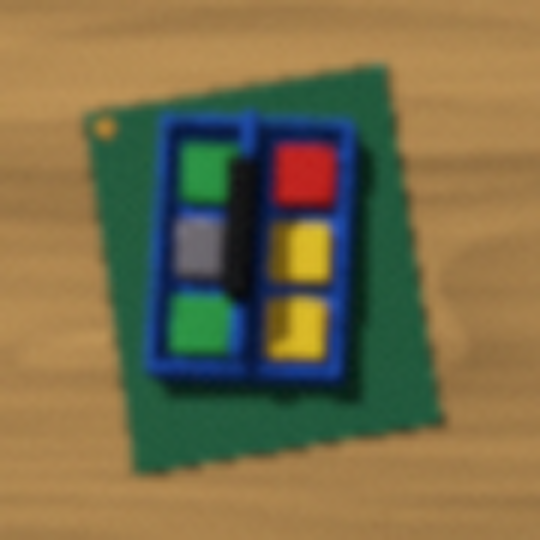

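The tray sits flat inside the mat, its centre at crop (254,247) against the mat's (262,270). After height parallax that is about 1 cm off, well within tolerance. Now I tilt the tool 45°.

Call:
servo_tool:
  moves:
    - [[0.01,-0.096,0.023,0,0,0,5],[0.01,-0.096,0.023,0,0,0,5],[0.01,-0.096,0.023,0,0,0,5],[0.01,-0.096,0.023,0,0,0,5],[0.01,-0.096,0.023,0,0,0,5],[0.01,-0.096,0.023,0,0,0,5],[0.01,-0.096,0.023,0,0,0,5],[0.01,-0.096,0.023,0,0,0,5],[0,0,0,0,0,0,5]]

```text
time: 14.17
ee_pos: [0.4452, -0.1913, 0.2745]
tcp_rot: [178.3, 43.6, 166.0]
wrist_force: [-0.7, 0.6, -0.0]
opening: 0.0501
```

```bash
python3 -c "
from h import *
p,R=goal(0,45,.10)
to(p,R=R)
"
```

```text
t 14.17 pos [ 0.4452 -0.1913  0.2745] rpy [178.29  43.56 165.95] q [-32.8 -48.4 -32.5  64.3  14.5 -13.9] F [-0.7  0.6 -0. ] open 0.0501
turn(tool,rad) [ 0.006 -0.025 -0.025] shift(tool,cm) [ 7.95 -0.1  10.79]
```

Joint 2 is close to its limit (−48.4 of −48.56), so I'll use a steeper 58° tool angle and a nearer stand-off.

```bash
python3 -c "
from h import *
for f in(52,58):
  p,R=goal(0,f,.06); print(p,R.as_euler('xyz',degrees=True))
  to(p,R=R)
"
```

```text
[ 0.49059912 -0.19932004  0.11416812] [180.   38.  167.9]
t 14.17 pos [ 0.4452 -0.1913  0.2745] rpy [178.29  43.56 165.95] q [-32.8 -48.4 -32.5  64.3  14.5 -13.9] F [-0.7  0.6 -0. ] open 0.0501
turn(tool,rad) [ 0.008  0.097 -0.024] shift(tool,cm) [ 7.72 -0.12 14.79]
[ 0.49152133 -0.19951775  0.11482853] [180.   32.  167.9]
t 14.17 pos [ 0.4452 -0.1913  0.2745] rpy [178.29  43.56 165.95] q [-32.8 -48.4 -32.5  64.3  14.5 -13.9] F [-0.7  0.6 -0. ] open 0.0501
turn(tool,rad) [ 0.009  0.202 -0.024] shift(tool,cm) [ 7.61 -0.11 14.81]
```

Call:
servo_tool:
  moves:
    - [[0.002,0.05,-0.006,0,0,0,5],[0.002,0.05,-0.006,0,0,0,5],[0.002,0.05,-0.006,0.7,0,1,5],[0.002,0.05,-0.006,0.7,0,1,5],[0,0,0,0.7,0,1.5,5],[0,0,0,0.7,0,1.5,5],[0,0,0,0.7,0,1.5,5],[0,0,0,0,0,0,5]]

```text
time: 14.83
ee_pos: [0.447, -0.1908, 0.2048]
tcp_rot: [-179.6, 31.5, 168.3]
wrist_force: [0.6, 0.0, -0.3]
opening: 0.0497
```

```bash
python3 -c "
from h import *
p,R=goal(0,58,.06); to(p,R=R)
cv2.imwrite('pics/s12.png',imaging.camera('side'))
"
```

```text
t 14.83 pos [ 0.447  -0.1908  0.2048] rpy [-179.57   31.49  168.26] q [-28.6 -38.  -29.5  68.    8.3 -14.5] F [ 0.6  0.  -0.3] open 0.0497
turn(tool,rad) [-0.004 -0.009  0.005] shift(tool,cm) [ 0.83  0.12 10.04]
```

View pics/s12.png

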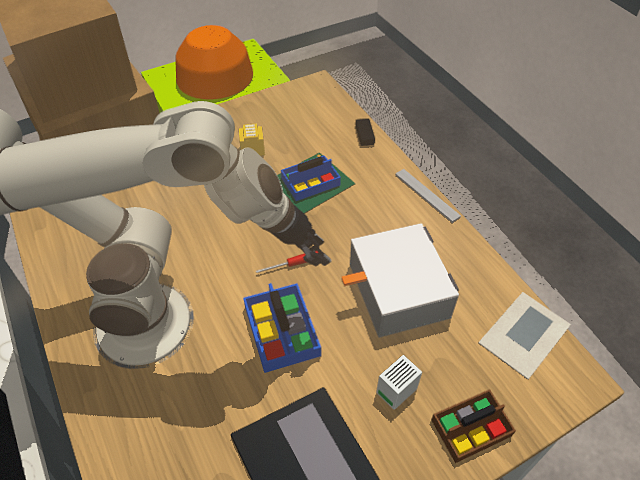

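The tool is tilted, with its tips around (318,262), ahead of the tab at (355,279). Checking the tip offset in this tilted pose.

```bash
python3 -c "
from h import *
a=cv2.imread('pics/s12.png')
o,P,R=cur()
for b in (.008,.03,.038):
  for s in(-1,1): print(b,s,((proj('side',[P+R.apply([0,s*.025,-b])])-[280,210])*6).round(), 'wz',((proj('side',[P+R.apply([0,s*.025,-.008])+[0,0,b-.008]])-[280,210])*6).round())
print('tab',((proj('side',[tab(0)])-[280,210])*6).round())
c=cv2.resize(a[210:310,280:380],None,fx=6,fy=6,interpolation=cv2.INTER_CUBIC)
cv2.imwrite('pics/s12b.png',(255*(c/255.)**.5).astype('uint8'))
"
```

```text
0.008 -1 [[325. 333.]] wz [[325. 333.]]
0.008 1 [[286. 235.]] wz [[286. 235.]]
0.03 -1 [[296. 310.]] wz [[326. 298.]]
0.03 1 [[258. 211.]] wz [[286. 199.]]
0.038 -1 [[286. 301.]] wz [[326. 285.]]
0.038 1 [[247. 202.]] wz [[287. 186.]]
tab [[428. 411.]]
```

View pics/s12b.png

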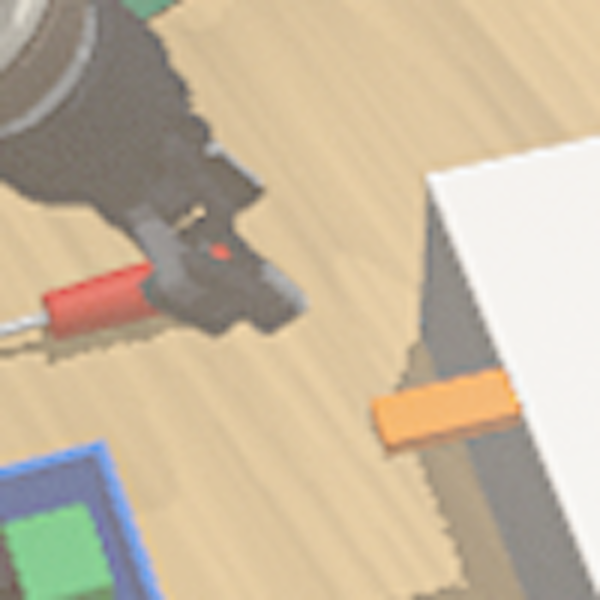

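The tips match a tool-axis offset of about 30 mm (near tip at crop (285,312)), and the tab is where predicted. Advancing along the tool axis.

Call:
servo_tool:
  moves:
    - [[0,-0.004,0.003,0.3,0.1,0.5,5],[0,-0.004,0.002,0.3,0,1.3,5],[0,0,0,0.2,0,1.3,5],[0,0,0,0.1,0,1.3,5],[0,0,0,0,0,1.3,5],[0,0,0,0,0,1.3,5],[0,0,0,0,0,1.3,5],[0,0,0,0,0,1.3,5],[0,0,0,0,0,0.5,5],[0,0,0,0,0,0,5]]

```text
time: 15.72
ee_pos: [0.4964, -0.2012, 0.1306]
tcp_rot: [-179.3, 33.2, 168.1]
wrist_force: [-0.2, -0.0, 0.3]
opening: 0.0496
```

```bash
python3 -c "
from h import *
p,R=goal(0,58,0); to(p,R=R)
a=imaging.camera('side')
c=cv2.resize(a[210:310,300:400],None,fx=6,fy=6,interpolation=cv2.INTER_CUBIC)
cv2.imwrite('pics/s13.png',(255*(c/255.)**.5).astype('uint8'))
"
```

```text
t 15.72 pos [ 0.4964 -0.2012  0.1306] rpy [-179.29   33.2   168.13] q [-26.4 -34.  -36.5  55.    7.2 -12.2] F [-0.2 -0.   0.3] open 0.0496
turn(tool,rad) [-0.01   0.021  0.003] shift(tool,cm) [1.42 0.14 7.03]
```

View pics/s13.png

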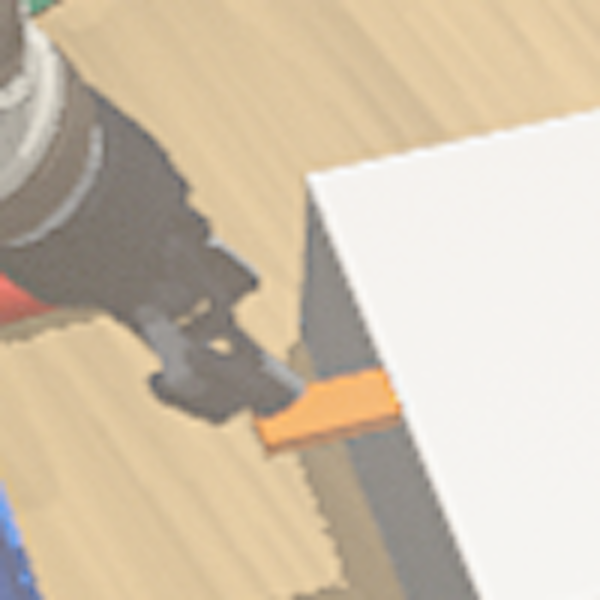

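The near tip hovers over the tab, crop (290,395), one jaw on each side. First I correct tool x, then continue in.

Call:
servo_tool:
  moves:
    - [[-0.005,0.01,0,0.8,0.1,0,5],[-0.004,0.01,0,0.6,0,0.8,5],[0,0,0,0.2,0,1.3,5],[0,0,0,0.1,0,1.3,5],[0,0,0,0.1,0,1.3,5],[0,0,0,0.1,0,1,5],[0,0,0,0,0,0,5]]

```text
time: 16.35
ee_pos: [0.5104, -0.2043, 0.0748]
tcp_rot: [-179.8, 32.3, 168.1]
wrist_force: [-0.7, 0.2, -0.4]
opening: 0.05
```

```bash
python3 -c "
from h import *
p,R=goal(0,58,0); to(p,R=R)
a=imaging.camera('side')
c=cv2.resize(a[210:310,300:400],None,fx=6,fy=6,interpolation=cv2.INTER_CUBIC)
cv2.imwrite('pics/s14.png',(255*(c/255.)**.5).astype('uint8'))
"
```

```text
t 16.35 pos [ 0.5104 -0.2043  0.0748] rpy [-179.76   32.29  168.14] q [-26.1 -30.2 -40.1  48.6   7.3 -12.1] F [-0.7  0.2 -0.4] open 0.05
turn(tool,rad) [-0.002  0.005  0.004] shift(tool,cm) [-0.46  0.07  1.58]
```

View pics/s14.png

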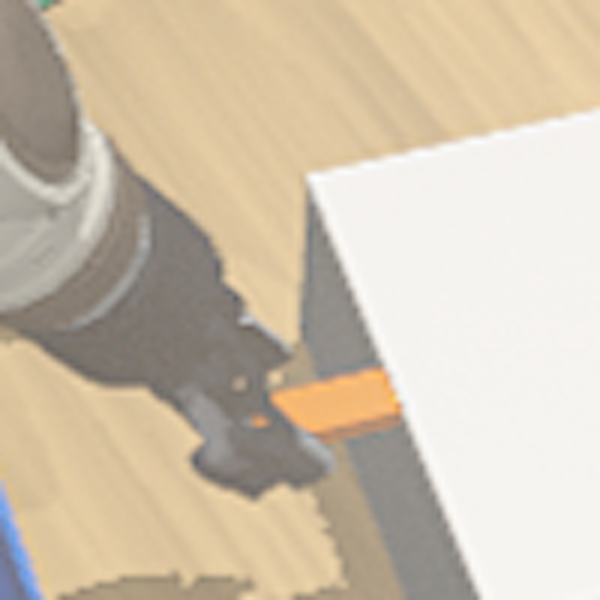

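The jaws straddle the tab. Last 1.5 cm, then close.

Call:
servo_tool:
  moves:
    - [[0,0.003,0.002,-0.3,0,0.6,5],[0,0.002,0.002,-0.1,0,0.8,5],[0,0,0,0,0,0.5,5],[0,0,0,0,0,0,5],[0,0,0,0,0,0,3],[0,0,0,0,0,0,0],[0,0,0,0,0,0,0],[0,0,0,0,0,0,0]]
  force: 60

```text
time: 17.07
ee_pos: [0.5257, -0.2059, 0.0636]
tcp_rot: [179.9, 32.1, 167.9]
wrist_force: [2.0, -5.4, -1.8]
opening: 0.0225
```

```bash
python3 -c "
from h import *
p,R=goal(0,58,0); to(p,R=R)
p,R=goal(10,66,0); to(p,R=R)
"
```

```text
t 17.07 pos [ 0.5257 -0.2059  0.0636] rpy [179.87  32.14 167.89] q [-25.5 -27.4 -39.5  46.5   7.2 -11.4] F [ 2.  -5.4 -1.8] open 0.0225
turn(tool,rad) [ 0.002  0.002 -0.   ] shift(tool,cm) [ 0.23 -0.09 -0.19]
t 17.07 pos [ 0.5257 -0.2059  0.0636] rpy [179.87  32.14 167.89] q [-25.5 -27.4 -39.5  46.5   7.2 -11.4] F [ 2.  -5.4 -1.8] open 0.0225
turn(tool,rad) [0.002 0.142 0.   ] shift(tool,cm) [-1.63 -0.09 -3.45]
```

The tab is gripped (22.5 mm). Computing per-row increments along the hinge arc, with the tool turning at 0.65 of the cover's rate so the wrist stays in reach.

```bash
python3 -c "
from h import *
ths=np.arange(0,66,5)
for a,b in zip(ths[:-1],ths[1:]):
  p0,R0=goal(a,58+.65*a);p1,R1=goal(b,58+.65*b)
  print(b,(R0.inv()*R1).as_rotvec().round(3),(R0.inv().apply(p1-p0)*100).round(2))
"
```

```text
5 [-0.     0.057 -0.   ] [-0.92  0.   -1.67]
10 [0.    0.057 0.   ] [-0.97 -0.   -1.64]
15 [ 0.     0.057 -0.   ] [-1.02 -0.   -1.6 ]
20 [-0.     0.057 -0.   ] [-1.07 -0.   -1.56]
25 [0.    0.057 0.   ] [-1.11  0.   -1.51]
30 [-0.     0.057  0.   ] [-1.16  0.   -1.47]
35 [0.    0.057 0.   ] [-1.2  -0.   -1.43]
40 [-0.     0.057 -0.   ] [-1.25 -0.   -1.38]
45 [0.    0.057 0.   ] [-1.29 -0.   -1.33]
50 [ 0.     0.057 -0.   ] [-1.33  0.   -1.29]
55 [-0.     0.057  0.   ] [-1.36  0.   -1.24]
60 [0.    0.057 0.   ] [-1.4  -0.   -1.18]
65 [ 0.     0.057 -0.   ] [-1.44  0.   -1.13]
```

Call:
servo_tool:
  moves:
    - [[0,0.028,0,-0.5,0,-0.8,0],[0,0.028,0,-0.5,0,-0.8,0],[0,0.028,0,-0.5,0,-0.8,0],[0,0.028,0,-0.5,0,-0.8,0],[0,0.028,0,-0.5,0,-0.8,0],[0,0.028,0,-0.5,0,-0.8,0]]

```text
time: 17.57
ee_pos: [0.5263, -0.2062, 0.1167]
tcp_rot: [179.8, 21.8, 167.7]
wrist_force: [5.8, -1.2, -6.9]
opening: 0.0227
```

```bash
cat >> h.py <<'E'
def est():
    o,P,R=cur(); G=P-R.apply([0,0,.049]); v=G-H; h=-v@XL
    print('lid est from gripper',np.degrees(np.arctan2(v[2],h)-np.arctan2(.005,.235)).round(1),'radius',np.hypot(v[2],h).round(4),'lateral',(v@YLv).round(4),'phi',round(90-o['tcp_rot'][1],1))
E
python3 -c "
from h import *
est()
p,R=goal(25,58+.65*25,0); to(p,R=R)
"
```

```text
lid est from gripper 14.2 radius 0.2319 lateral 0.0007 phi 68.2
t 17.57 pos [ 0.5263 -0.2062  0.1167] rpy [179.85  21.8  167.74] q [-23.9 -17.3 -22.5  63.4   4.5 -10.9] F [ 5.8 -1.2 -6.9] open 0.0227
turn(tool,rad) [ 0.002  0.106 -0.002] shift(tool,cm) [-2.23 -0.07 -3.47]
```

Call:
servo_tool:
  moves:
    - [[0,0.028,0,-0.6,0,-0.75,0],[0,0.028,0,-0.6,0,-0.75,0],[0,0.028,0,-0.6,0,-0.75,0],[0,0.028,0,-0.6,0,-0.75,0],[0,0.028,0,-0.6,0,-0.7,0],[0,0.028,0,-0.6,0,-0.7,0],[0,0.028,0,-0.6,0,-0.7,0],[0,0.028,0,-0.6,0,-0.7,0]]

```text
time: 18.23
ee_pos: [0.5444, -0.2103, 0.1802]
tcp_rot: [179.8, 6.6, 167.5]
wrist_force: [-0.5, 0.2, -3.8]
opening: 0.0227
```

```bash
python3 -c "
from h import *
est()
p,R=goal(60,58+.65*60,0); to(p,R=R)
cv2.imwrite('pics/s15.png',imaging.camera('side'))
"
```

```text
lid est from gripper 32.5 radius 0.2314 lateral 0.0004 phi 83.4
t 18.23 pos [ 0.5444 -0.2103  0.1802] rpy [179.8    6.6  167.53] q [-21.8   2.    5.1  86.6   1.3  -9.3] F [-0.5  0.2 -3.8] open 0.0227
turn(tool,rad) [ 0.004  0.237 -0.006] shift(tool,cm) [-7.62  0.01 -6.94]
```

View pics/s15.png

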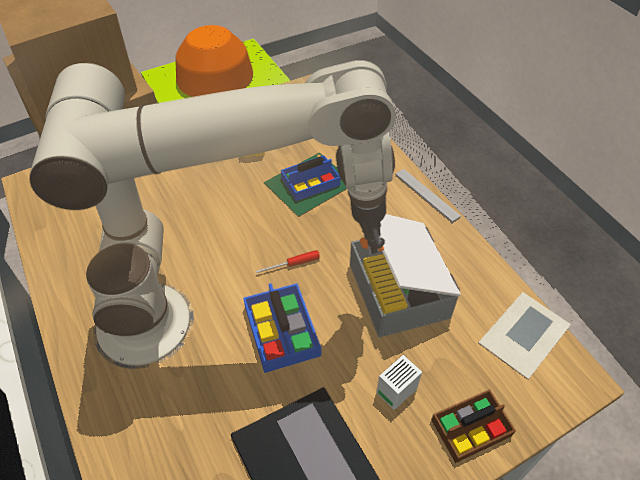

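The cover is about a third of the way open and follows the gripper. Continuing.

Call:
servo_tool:
  moves:
    - [[0,0.022,0,-0.7,0,-0.68,0],[0,0.022,0,-0.7,0,-0.68,0],[0,0.022,0,-0.7,0,-0.68,0],[0,0.022,0,-0.7,0,-0.68,0],[0,0.022,0,-0.7,0,-0.64,0],[0,0.022,0,-0.7,0,-0.64,0],[0,0.022,0,-0.7,0,-0.64,0],[0,0.022,0,-0.7,0,-0.6,0]]

```text
time: 18.95
ee_pos: [0.5866, -0.2198, 0.2354]
tcp_rot: [179.8, -5.6, 167.4]
wrist_force: [-0.6, 0.2, -2.2]
opening: 0.0227
```

```bash
python3 -c "
from h import *
est()
p,R=goal(60,58+.65*60,0); to(p,R=R)
"
```

```text
lid est from gripper 51.7 radius 0.2303 lateral -0.0002 phi 95.6
t 18.95 pos [ 0.5866 -0.2198  0.2354] rpy [179.77  -5.56 167.39] q [-20.3  24.8  38.5 109.2  -0.5  -7.6] F [-0.6  0.2 -2.2] open 0.0227
turn(tool,rad) [ 0.005  0.025 -0.009] shift(tool,cm) [-2.22  0.03 -2.47]
```

Call:
servo_tool:
  moves:
    - [[0,0.006,0,-0.65,0,-0.6,0],[0,0.006,0,-0.65,0,-0.6,0],[0,0.006,0,-0.5,0,-0.5,0],[0,0.006,0,-0.3,0,-0.3,0],[0,0,0,0,0,0,0],[0,0,0,0,0,0,0]]

```text
time: 19.45
ee_pos: [0.6081, -0.2246, 0.2508]
tcp_rot: [179.7, -7.8, 167.4]
wrist_force: [-2.7, 1.3, 0.7]
opening: 0.0224
```

```bash
python3 -c "
from h import *
est()
p,R=goal(60,97,0); to(p,R=R)
a=imaging.camera('side')
for t in (50,55,60,65):
  tt=np.radians(t);x=-XL*np.cos(tt)+Z*np.sin(tt);n=XL*np.sin(tt)+Z*np.cos(tt)
  print(t,((proj('side',[H+.2*x+.01*n-YLv*.12,H+.01*n-YLv*.12,H+.2*x+.01*n+YLv*.12])-[330,170])*4).round().tolist())
cv2.imwrite('pics/s16.png',cv2.resize(a[170:320,330:480],None,fx=4,fy=4,interpolation=cv2.INTER_CUBIC))
"
```

```text
lid est from gripper 58.7 radius 0.2297 lateral -0.0004 phi 97.8
t 19.45 pos [ 0.6081 -0.2246  0.2508] rpy [179.73  -7.79 167.36] q [-19.9  33.6  52.5 116.7  -0.7  -7.2] F [-2.7  1.3  0.7] open 0.0224
turn(tool,rad) [ 0.006 -0.014 -0.009] shift(tool,cm) [-0.15  0.02 -0.74]
50 [[365.0, 392.0], [524.0, 492.0], [211.0, 88.0]]
55 [[391.0, 375.0], [525.0, 492.0], [234.0, 72.0]]
60 [[419.0, 359.0], [526.0, 493.0], [259.0, 56.0]]
65 [[448.0, 344.0], [526.0, 493.0], [284.0, 43.0]]
```

View pics/s16.png

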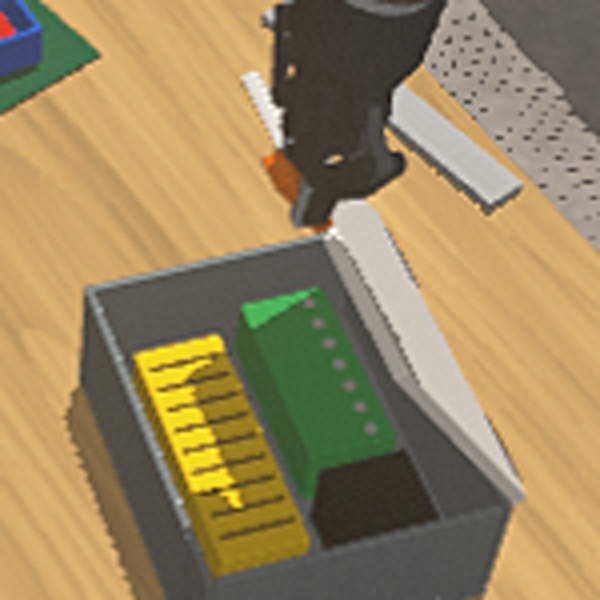

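The cover is open and held by the tab. I'll check its corner pixels more closely for the angle.

```bash
python3 -c "
from h import *
a=imaging.camera('side')
cv2.imwrite('pics/s17.png',cv2.resize(a[180:300,380:470],None,fx=5,fy=5,interpolation=cv2.INTER_CUBIC))
cv2.imwrite('pics/s17b.png',cv2.resize(a[175:235,375:435],None,fx=9,fy=9,interpolation=cv2.INTER_CUBIC))
for t in (50,55,60,65):
  tt=np.radians(t);x=-XL*np.cos(tt)+Z*np.sin(tt);n=XL*np.sin(tt)+Z*np.cos(tt)
  for s in (-1,1):
    q=proj('side',[H+.2*x+.01*n+s*YLv*.12,H+.2*x+s*YLv*.12]);print(t,s,((q-[380,180])*5).round().tolist(),((q-[375,175])*9).round().tolist())
est()
"
```

```text
50 -1 [[206.0, 440.0], [188.0, 453.0]] [[415.0, 837.0], [383.0, 860.0]]
50 1 [[13.0, 60.0], [-2.0, 72.0]] [[69.0, 153.0], [41.0, 175.0]]
55 -1 [[239.0, 419.0], [220.0, 431.0]] [[476.0, 799.0], [441.0, 821.0]]
55 1 [[43.0, 39.0], [26.0, 51.0]] [[122.0, 116.0], [92.0, 137.0]]
60 -1 [[274.0, 399.0], [254.0, 411.0]] [[539.0, 763.0], [503.0, 784.0]]
60 1 [[74.0, 21.0], [56.0, 31.0]] [[177.0, 82.0], [146.0, 102.0]]
65 -1 [[310.0, 380.0], [290.0, 391.0]] [[603.0, 730.0], [566.0, 749.0]]
65 1 [[106.0, 3.0], [87.0, 13.0]] [[235.0, 51.0], [202.0, 69.0]]
lid est from gripper 58.7 radius 0.2297 lateral -0.0004 phi 97.8
```

View pics/s17.png

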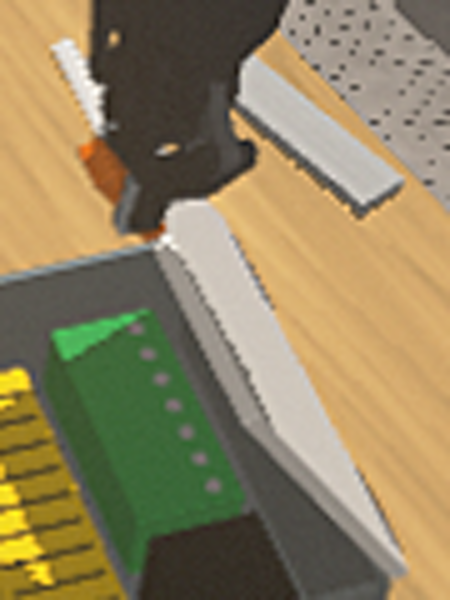

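View pics/s17b.png

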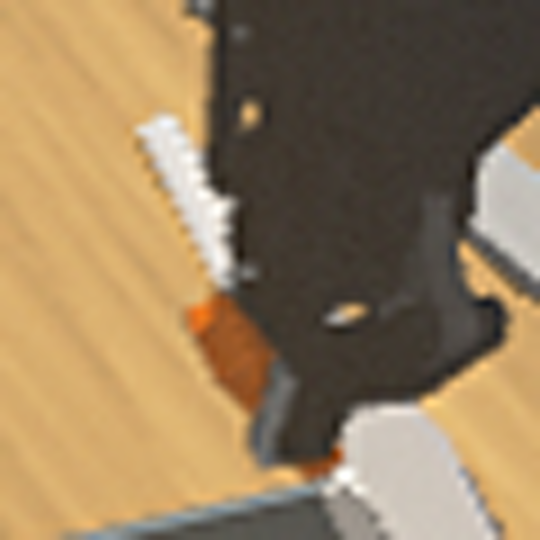

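```bash
python3 -c "
from h import *
a=imaging.camera('top')
cv2.imwrite('pics/t17.png',cv2.resize(a[150:250,320:420],None,fx=6,fy=6,interpolation=cv2.INTER_CUBIC))
from scipy.optimize import least_squares
c5=lambda p,f,o:(np.array(p)+.5)/f-.5+np.array(o)
obs=np.r_[[c5((168,115),9,(375,175))],[c5((140,128),9,(375,175))],[c5((273,433),5,(380,180))],[c5((248,424),5,(380,180))]]
def f(v):
  tt=v[0];h=H+XL*v[1]+YLv*v[2]+Z*0;x=-XL*np.cos(tt)+Z*np.sin(tt);n=XL*np.sin(tt)+Z*np.cos(tt)
  q=proj('side',[h+.2*x+.01*n+YLv*.12,h+.2*x+YLv*.12,h+.2*x+.01*n-YLv*.12,h+.2*x-YLv*.12])
  return np.r_[(q-obs).ravel(),v[1]*300,v[2]*300]
r=least_squares(f,[1,0,0]);print(np.degrees(r.x[0]),r.x[1:],r.fun.round(1))
"
```

```text
57.855661289153204 [ 0.00130017 -0.00564802] [ 0.2 -0.1 -0.2  0.7 -0.8 -2.9  0.3  1.3  0.4 -1.7]
```

View pics/t17.png

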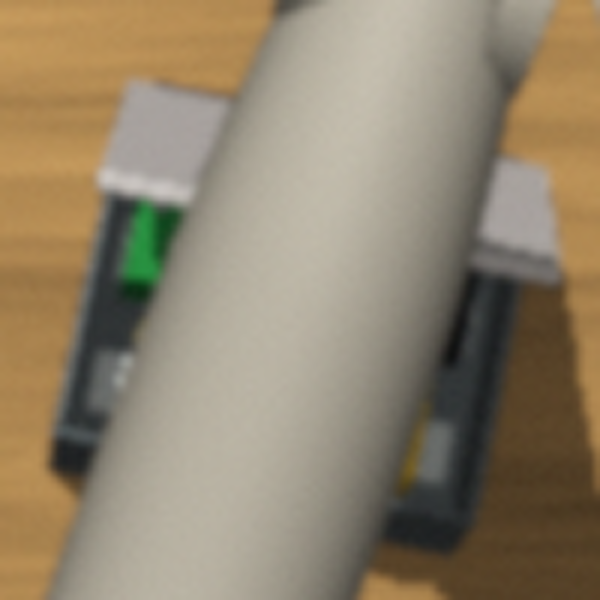

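```bash
python3 -c "
from h import *
for t in (50,55,58,60,65):
  tt=np.radians(t);x=-XL*np.cos(tt)+Z*np.sin(tt);n=XL*np.sin(tt)+Z*np.cos(tt)
  q=proj('top',[H+.2*x+.01*n+YLv*.12,H+.2*x+YLv*.12,H+.2*x+.01*n-YLv*.12,H+.2*x-YLv*.12,H+.01*n+YLv*.12]);print(t,((q-[320,150])*6).round().tolist())
"
```

```text
50 [[86.0, 221.0], [82.0, 238.0], [548.0, 315.0], [543.0, 332.0], [123.0, 78.0]]
55 [[92.0, 189.0], [88.0, 207.0], [556.0, 283.0], [551.0, 301.0], [123.0, 78.0]]
58 [[96.0, 169.0], [92.0, 188.0], [561.0, 264.0], [556.0, 282.0], [123.0, 78.0]]
60 [[99.0, 156.0], [95.0, 174.0], [564.0, 250.0], [559.0, 269.0], [123.0, 77.0]]
65 [[105.0, 122.0], [101.0, 141.0], [572.0, 217.0], [568.0, 236.0], [123.0, 77.0]]
```

The top view puts the front corners at crop (102,172) and (552,258), which gives about 58°. The side-view fit gives 57.9° and the gripper estimate 58.7°, all inside 53–67°. I'll hold for a moment, check steadiness and take a last look at the tray.

Call:
servo_tool:
  moves:
    - [[0,0,0,-0.2,0,-0.2,0],[0,0,0,0,0,0,0],[0,0,0,0,0,0,0],[0,0,0,0,0,0,0],[0,0,0,0,0,0,0],[0,0,0,0,0,0,0],[0,0,0,0,0,0,0],[0,0,0,0,0,0,0]]

```text
time: 20.27
ee_pos: [0.61, -0.2251, 0.2519]
tcp_rot: [179.7, -7.8, 167.4]
wrist_force: [-2.3, 1.7, -1.6]
opening: 0.0225
```

```bash
python3 -c "
from h import *
est()
a=imaging.camera('side');b=imaging.camera('top')
est();o=bot.get_obs();print(o['time'],o['qd'].round(2),o['wrist_force'].round(1),o['opening'])
cv2.imwrite('pics/f1.png',a);cv2.imwrite('pics/f2.png',b[100:400,120:520])
ct=crop([(165,118),(355,125),(345,375),(150,370)],6,(190,170));m=atz('top',ct,.039).mean(0);print('tray',m,'to mat',np.linalg.norm(m[:2]-[.608,.237]))
"
```

```text
lid est from gripper 59.3 radius 0.2297 lateral -0.0004 phi 97.8
lid est from gripper 59.3 radius 0.2297 lateral -0.0004 phi 97.8
20.3667 [ 0.04  0.1   0.05 -0.07 -0.07 -0.08] [-2.1  1.  -1.3] 0.02283203363783385
tray [0.61258917 0.23716287 0.039     ] to mat 0.004592062850868601
```

View pics/f1.png

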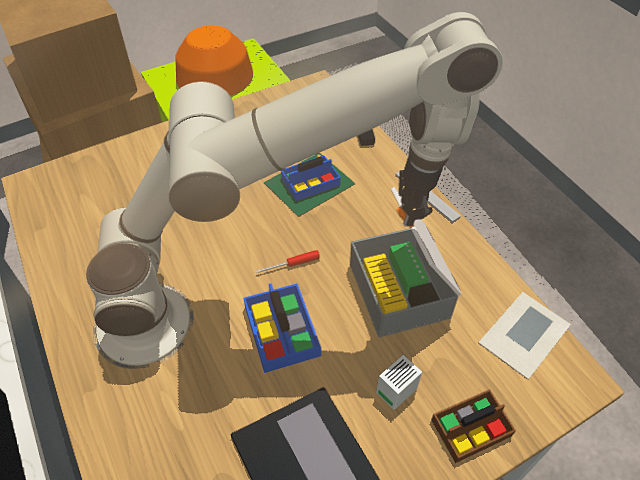

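View pics/f2.png

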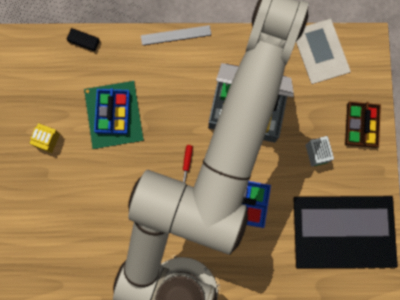

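The cover is steady at about 58–59°. The tray is flat on the mat about 5 mm from its centre, and the power supply, module and screwdriver have not moved. Handing in.

```bash
python3 -c "
from workcell import bot
print(bot.job_done())"
```

```text
the job is handed in; nothing more can be done
None
```

I moved the blue tray from the cover to the middle of the green mat, opened the white cover by its orange tab and handed the job in at about 20.4 s, still gripping the tab. No verdict was reported.

**Last checks:**
- **Cover:** the gripper position gave about 59° at the end. The two cameras gave about 58° just before a final 0.6° nudge. All are inside 60 ± 7. The arm was still (joint speeds 0.1°/s or less) and the wrist force was under 3 N.
- **Tray:** flat and released, about 5 mm from the mat's centre in the top view.
- **Other objects:** the power supply, safety module and screwdriver look unmoved in both last pictures.

**What disagreed:**
- **First grasp:** it closed on nothing, because the fingertips are about 30 mm short of the reported TCP along the tool axis. I measured this in the side picture, corrected for it and regripped; the tray did not move.
- **Cover radius:** the tab's distance from the hinge came out as 230 mm instead of 235, and the side-camera fit left up to 3 pixels of error. I take the cover angle as good to about 2°.

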